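# Blow-off test of the balloon pump

### The job

Run the air test on the balloon pump with closed fingertips: push the green end of its paddle switch fully down, then press the pink key fully in, then press the gold nozzle fully down, and finish while still holding it down. Press them in that order only, and leave the other keys and the silver nozzle unpressed. Do not lift, tip or shift the pump, and leave the goods on and around it where they stand.

Things in the scene. Friction and masses are not known exactly. Their poses are not given: they have to be found in the camera images.
- pump: electric balloon pump, a white box standing loose on the counter: 200 mm (its x) by 300 mm (its y) by 120 mm high, about 1.5 to 2.4 kg. Origin at the centre of its underside; x to its back (roughly away from the robot), y to its left. On its top, seen from its front: paddle switch at the left; a row of keys in front (pink, blue, yellow from left to right); two nozzles at the back (silver left, gold right)
- switch_green_end (a point): point on top of the green (far) half of the paddle switch, 20 mm from its pivot; in the pump's frame x -12, y 105, z 141 mm while off. A V-shaped rocker 56 mm long (along x), 28 wide: the green half slopes up while off and lies level when on, the point then 6 mm lower and the black (near) half sloping up. Takes 3 to 5 N straight down; stays where it is left
- switch (a joint): angle of the paddle switch, rad: about 0 off, 0.30 on (green half fully down)
- pink_key_top (a point): centre of the top of the round pink key, 26 mm across; in the pump's frame x -50, y 25, z 131 mm when up. A latching key: goes straight down 5 mm at about 3 N and stays down once pushed in (then 6 mm of it still stand above the pump's top)
- pink_key (a joint): how far the pink key is pressed, m: about 0 up, 0.005 fully down
- blue_key_top (a point): centre of the top of the round blue key, 26 mm across; in the pump's frame x -50, y -35, z 131 mm when up. A latching key: goes straight down 5 mm at about 3 N and stays down once pushed in (then 6 mm of it still stand above the pump's top)
- blue_key (a joint): how far the blue key is pressed, m: about 0 up, 0.005 fully down
- yellow_key_top (a point): centre of the top of the round yellow key, 26 mm across; in the pump's frame x -50, y -95, z 131 mm when up. A latching key: goes straight down 5 mm at about 3 N and stays down once pushed in (then 6 mm of it still stand above the pump's top)
- yellow_key (a joint): how far the yellow key is pressed, m: about 0 up, 0.005 fully down
- gold_nozzle_top (a point): centre of the flat top, 18 mm across, of the upright gold-coloured nozzle (34 mm across at its foot); in the pump's frame x 60, y -75, z 166 mm when up. Goes straight down 8 mm against a spring (2 N at first, 6 N at the bottom) and springs back when released
- gold_nozzle (a joint): how far the gold nozzle is pressed, m: 0 up, 0.008 fully down
- silver_nozzle_top (a point): centre of the flat top, 18 mm across, of the upright silver-coloured nozzle (34 mm across at its foot); in the pump's frame x 60, y 75, z 166 mm when up. Goes straight down 8 mm against a spring (2 N at first, 6 N at the bottom) and springs back when released
- silver_nozzle (a joint): how far the silver nozzle is pressed, m: 0 up, 0.008 fully down
- ribbon_lilac: lilac ribbon spool, 42 mm across, 36 high, standing loose on top of the pump between the two nozzles; loose; origin at the centre of its underside. To be left alone
- ribbon_orange: orange ribbon spool, 52 mm across, 50 high, on the counter to the right of the pump; loose; origin at the centre of its underside. To be left alone
- cup_stack: stack of pink paper cups, 77 mm across, 123 high, on the counter to the left of the pump; loose; origin at the centre of its underside. To be left alone
- party_hat: purple cone party hat, 84 mm across at the foot, 128 high, on the counter to the right of the pump, nearer the robot; loose; origin at the centre of its underside. To be left alone

How it is judged:
On the way, in this order (a step that is already met when the one before it is completed fails the run):
1. the green end of the switch is fully down (value of joint switch above 0.24 rad), for 0.1 s.
2. the pink key is pressed fully down with the switch on (value of joint pink_key above 0.0038 m and value of joint switch above 0.24 rad), for 0.05 s.
3. the gold nozzle is held down by the fingers (value of joint gold_nozzle above 0.006 m and contact force between the fingers and pump above 1.5 N), for 0.3 s.
At the end, for the whole second after the job is handed in: The fingers hold the gold nozzle at least 6 of its 8 mm down; the switch is on (over 0.24 rad); the pink key is in (over 3.8 of 5 mm); the other keys and the silver nozzle are up (within 1.5 mm); the pump stands upright within 25 mm, and each of the goods within 40 mm, of where it was (all of step 2 and all of step 3 and distance of pump from where it was at the start of the episode below 0.025 m and angle between pump's own z axis and vertical below 0.05 rad and value of joint each of blue_key, yellow_key, silver_nozzle below 0.0015 m and distance of each of ribbon_lilac, ribbon_orange, cup_stack, party_hat from where it was at the start of the episode below 0.04 m); the arm keeps its last pose, push and grip.
It fails at once if a wrong key or the silver nozzle is pressed (over 3 mm) (value of joint any of blue_key, yellow_key, silver_nozzle above 0.003 m).
It fails at once if the pink key or gold nozzle is pressed (over 3 mm) before the switch is on (value of joint switch below 0.15 rad and value of joint any of pink_key, gold_nozzle above 0.003 m).
It fails at once if the gold nozzle is pressed (over 3 mm) before the pink key is in (value of joint pink_key below 0.003 m and value of joint gold_nozzle above 0.003 m).
It fails at once if the pump is lifted over 12 mm, tipped over 0.15 rad or shifted over 25 mm (height (world z) of pump above 0.012 m or angle between pump's own z axis and vertical above 0.15 rad or distance of pump from where it was at the start of the episode above 0.025 m).
It fails at once if one of the goods is moved or lifted by over 40 mm (distance of any of ribbon_lilac, ribbon_orange, cup_stack, party_hat from where it was at the start of the episode above 0.04 m).
It also fails if it takes over 38 s, if anything falls off the work surface, if the arm or the gripper's body presses on something with over 40 N, if the wrist force passes 120 N, or if a joint passes its speed limit or range.

### The arm

A 7-joint arm with a two-finger parallel gripper is mounted at the origin on the work surface. World frame = base frame: x ahead of the robot, y to its left, z up, the work surface at z = 0. Lengths are in m, angles in rad, forces in N, time in s.
With the tool pointing down it reaches from about 0.4 to 0.875 m from the base axis. Payload 6.5 kg.
Tool frame: the origin (TCP) lies at the very end of the fingers, on their centre line; the grasp point (between the pads) lies 19 mm behind it; x points along the fingers, y is the direction in which the jaws open and shut, and the axes are right-handed (so a half turn about x gives the same grasp; the last joint's range is limited). The gripper opens to 85 mm and grips with 20 to 120 N. Pads are 22 mm wide; open, the fingers measure 114 mm over their backs; the gripper's body (76 mm by 85 mm) begins 54 mm behind the grasp point. The pads swing forward as they close: fully open they stand 13 mm farther back than shut.
Start: joints at [-1.374, 0.536, -0.004, 1.538, 0.003, 1.067, -0.071], TCP at [0.169, 0.628, 0.231] pointing down, gripper open.
Joint ranges: [-2.7, 2.7], [-0.37, 2.16], [-1.27, 1.26], [0.24, 2.4], [-1.31, 4.45], [0.19, 1.91], [-2.76, 2.76]. Speed limits (rad/s): [2.39, 2.39, 3.14, 3.14, 3.14, 3.14, 3.14].

### API

Orientations are given as a rotation vector (axis times angle).
In Python, from cell import state, capture, camera_params, job_done gives the robot as it stands. The module is installed in compiled form; this text tells all that it offers.
- The arm moves only by the tool arm_command, never from a script. Its argument "increments" is a list of rows, each a list of 5 numbers: the closure, from -1 (fully open) to 1 (shut), then the shift along the tool's x, y, z in mm, then the turn about the tool's x in rad. A call has 1 to 8 rows; each row shifts and turns the commanded pose from where the row before left it, along the tool's axes as they then stand; what a row does not reach is not made up. A row lasts 1/8 s, in which the tool goes at most 62.5 mm and 10.7 degrees, less where a joint would pass 70% of its speed; a pose out of reach is approached as far as the arm can. A call with a gripper value outside its range is refused whole. The fingers move at their own pace and stop on an object; the grip force is fixed at half the most. Time passes only in rows, so rows that do not move let the fingers close. It gives the time, the measured TCP pose, the force and the opening at its end, in the units of the state.
- state(): the state, without advancing time (a new reading comes with each control period).
- capture(name): name is "scene" or "side" or "wrist"; returns the picture (420x560x3 uint8, red, green, blue); there is no depth.
- camera_params(name): a dict with "intrinsics" (3x3 intrinsics, pixels), "T" (4x4, takes a point from camera to world coordinates). Camera axes: x right, y down, z forward; pixel columns grow to the right and rows downward; lengths in m; the calibration is good to about 2 mm. The wrist camera is an equidistant fisheye: a pixel r from the principal point sees the ray r / f radians off the axis. A picture is of the moment at which its call begins: read the wrist's pose just before it. camera_params takes no time and is no camera call; for the wrist camera it gives the pose at the moment of the call.
- job_done(): hands the job in, once; it reports no verdict.
The state is a dict: "time_s": time; "joint_positions": joint angles; "qd": joint speeds; "joint_torque": joint torques, N m; "position": TCP position; "orientation": TCP orientation; "ft_force": force on the tool from outside, world axes, zero at the start; "torque": the same for the moment, N m; "width": opening from 0.0 (shut) to 1.0 (fully open).
Only numpy, scipy, OpenCV 4.12 (cv2) and the standard library are available. Lean on these libraries where they do the work, as an engineer would, in place of code of your own. Each camera call takes 0.05 s, during which the arm holds its last target. There are 200 camera calls.

## Working session

There is one attempt and no reset: what is moved stays moved. The work goes in short steps, Python scripts to look and compute and a tool call to move; the robot and the scene stay as the last step left them, time stands still between calls to the robot, and variables do not carry over. Pictures are saved under pics/ and viewed, on a budget of 10 in all, crops included, one or two more only if the job needs it, and the job is handed in when it is done.

Besides the shell and the picture viewer there is one more tool, called after "Emit:" by a JSON object that holds its "api" and its "payload", one argument or row to a line. arm_command: Moves the arm, as the interface text tells. Its arguments: {"type":"object","properties":{"increments":{"type":"array"}},"required":["increments"]}

```bash
mkdir -p pics
python3 - <<'E'
from cell import *
import cv2
s=state();print({k:s[k] for k in('time_s','position','orientation','width')})
for n in('scene','side'):
    im=capture(n);cv2.imwrite(f'pics/{n}0.png',im[:,:,::-1]);p=camera_params(n);print(n,p['intrinsics'],p['T'])
E
```

```text
{'time_s': 0.0, 'position': array([0.16874942, 0.62708178, 0.23040739]), 'orientation': array([ 0.20489771,  1.56099697, -0.20758903]), 'width': 1.003081774326814}
scene [[395.93595236   0.         275.84398394]
 [  0.         395.93595236 212.26336658]
 [  0.           0.           1.        ]] [[ 0.01267692  0.54875961 -0.83588407  1.13568773]
 [ 0.99973289  0.00920015  0.02120176  0.0307233 ]
 [ 0.01932493 -0.83592957 -0.5484964   0.53831023]
 [ 0.          0.          0.          1.        ]]
side [[506.2464078    0.         278.65751456]
 [  0.         506.2464078  206.82129727]
 [  0.           0.           1.        ]] [[ 0.93082421 -0.28743257  0.22571844  0.29829337]
 [-0.36542277 -0.72235258  0.58708854 -0.61200678]
 [-0.00570007 -0.62895888 -0.77741767  0.97656114]
 [ 0.          0.          0.          1.        ]]
```

View pics/scene0.png

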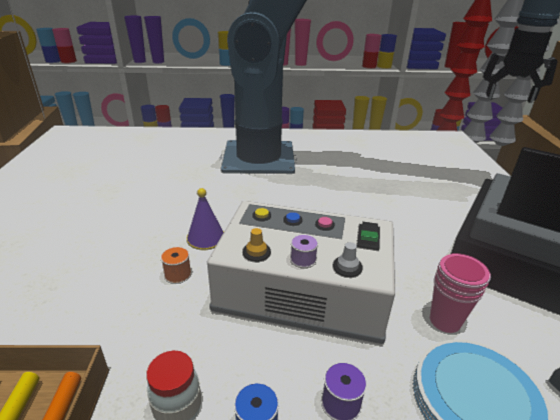

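View pics/side0.png

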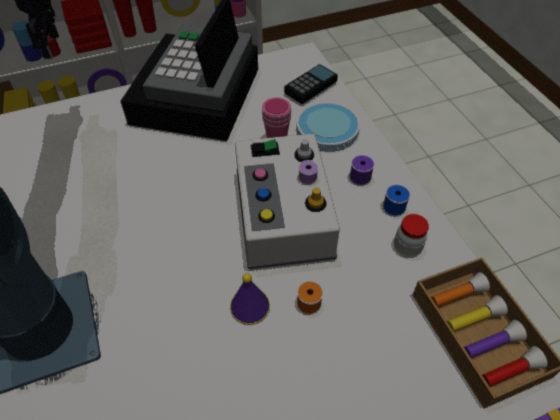

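The scene view shows the pump with pink (326,222), blue (292,217) and yellow (262,213) keys, gold (256,231) and silver (350,246) nozzle tops, and the green switch end at (370,235). The side view has pink (260,174), blue (263,194), yellow (266,215) and gold (316,190). The hat, cups and spools stand clear beside it.

```bash
cat > h.py <<'E'
import numpy as np, cv2
from cell import *
from scipy.optimize import least_squares
from scipy.spatial.transform import Rotation as R
P=dict(green=(-12,105,141),pink=(-50,25,131),blue=(-50,-35,131),yellow=(-50,-95,131),gold=(60,-75,166),silver=(60,75,166))
P={k:np.array(v)/1000 for k,v in P.items()}
def ray(n,px):
    c=camera_params(n);K=c['intrinsics'];T=c['T']
    d=T[:3,:3]@np.array([(px[0]-K[0,2])/K[0,0],(px[1]-K[1,2])/K[1,1],1]);return T[:3,3],d
def onz(n,px,z):
    o,d=ray(n,px);return o+d*(z-o[2])/d[2]
def world(pose,k):
    x,y,a=pose;c,s=np.cos(a),np.sin(a);p=P[k];return np.array([x+c*p[0]-s*p[1],y+s*p[0]+c*p[1],p[2]])
def togo(pt,s=None):   # tool-axes shift in mm from measured TCP to pt
    s=s or state();return R.from_rotvec(s['orientation']).as_matrix().T@(np.asarray(pt)-s['position'])*1000
E
python3 - <<'E'
from h import *
seeds={'scene':dict(pink=(326,222),blue=(292,217),yellow=(262,213)),'side':dict(pink=(260,174),blue=(263,194),yellow=(266,215))}
hue=dict(pink=(160,176),blue=(105,125),yellow=(22,34))
obs=[]
for n in seeds:
    im=cv2.imread(f'pics/{n}0.png');h=cv2.cvtColor(im,cv2.COLOR_BGR2HSV)
    for k,(u,v) in seeds[n].items():
        w=h[v-11:v+12,u-12:u+13];m=((w[...,0]>=hue[k][0])&(w[...,0]<=hue[k][1])&(w[...,1]>110)).astype(np.uint8)
        _,_,st,ce=cv2.connectedComponentsWithStats(m);i=1+st[1:,4].argmax();px=ce[i]+(u-12,v-11)
        q=onz(n,px,.128);obs.append((k,q));print(n,k,px.round(1),st[i,4],q.round(4))
for n,k,px,z in(('scene','gold',(256,231),.166),('scene','silver',(350,245),.166),('side','gold',(316,190),.166),('side','silver',(305,143),.166)):
    q=onz(n,px,z);obs.append((k,q));print(n,k,q.round(4))
f=least_squares(lambda p:np.concatenate([(world(p,k)-q)[:2] for k,q in obs]),[.6,0,0],loss='soft_l1',f_scale=.003)
print(f.x,(f.fun.reshape(-1,2)*1000).round(1).tolist())
for k in P:print(k,world(f.x,k).round(4))
s=state();print(R.from_rotvec(s['orientation']).as_matrix().round(3))
for n,px in(('scene',(303,243)),('side',(308,165))):print('lilac',onz(n,px,.156))
E
```

```text
scene pink [324.7 220.8] 85 [0.5374 0.136  0.128 ]
scene blue [292.6 216.8] 105 [0.5251 0.0777 0.128 ]
scene yellow [261.4 212.4] 113 [0.5115 0.0193 0.128 ]
side pink [260.1 173.6] 102 [0.5408 0.135  0.128 ]
side blue [263.  193.3] 122 [0.5267 0.0772 0.128 ]
side yellow [266.  214.4] 128 [0.512  0.0194 0.128 ]
scene gold [0.6234 0.0127 0.166 ]
scene silver [0.6578 0.1576 0.166 ]
side gold [0.6238 0.0135 0.166 ]
side silver [0.6585 0.153  0.166 ]
[ 0.58255853  0.09933859 -0.23979019] [[2.5, -0.5], [0.6, -0.4], [-0.0, -0.4], [-0.9, 0.5], [-1.0, -0.0], [-0.5, -0.5], [-0.3, -0.5], [0.9, 0.4], [-0.7, -1.3], [0.1, 5.0]]
green [0.5958 0.2042 0.141 ]
pink [0.5399 0.1355 0.131 ]
blue [0.5257 0.0772 0.131 ]
yellow [0.5114 0.0189 0.131 ]
gold [0.623  0.0122 0.166 ]
silver [0.6587 0.1579 0.166 ]
[[-0.     0.26   0.966]
 [-0.002  0.966 -0.26 ]
 [-1.    -0.002  0.   ]]
lilac [0.64072667 0.08724213 0.156     ]
lilac [0.64132729 0.09526241 0.156     ]
```

Run:
```python
from h import *
for px in((130,105),(225,132),(260,65)):print('side z0',px,onz('side',px,0.0).round(3))
for px in((456,252),(470,180)):print('scene z0',px,onz('scene',px,0.0).round(3))
# screen top-left corner seen in both? side (237,0), scene (525,150)
for a,b in(((198,50),(512,205)),((237,0),(525,150)),((202,52),(525,150))):
    o1,d1=ray('side',a);o2,d2=ray('scene',b)
    t=np.linalg.lstsq(np.c_[d1,-d2],o2-o1,rcond=None)[0];print(o1+d1*t[0],o2+d2*t[1])
pose=[.5826,.0993,-.2398]
s=state()
for p in ((.40,.33,.23),(*world(pose,'green')[:2],.2)):print(togo(p,s).round(1))
```

```text
side z0 (130, 105) [0.314 0.651 0.   ]
side z0 (225, 132) [0.54  0.434 0.   ]
side z0 (260, 65) [0.74  0.693 0.   ]
scene z0 (456, 252) [0.467 0.442 0.   ]
scene z0 (470, 180) [0.136 0.615 0.   ]
[0.51577346 0.52348057 0.21657461] [0.52254785 0.48219085 0.15682268]
[0.60699134 0.44450765 0.3743453 ] [0.60918735 0.40441576 0.30513463]
[0.5132954  0.46296309 0.24914475] [0.51374488 0.47215764 0.26286524]
[   0.9 -226.8  300.5]
[  31.  -297.4  522.4]
```

Emit:
{"api": "arm_command", "payload": {
  "increments": [
    [1,0,-16,19,0],
    [1,0,-32,38,0],
    [1,0,-32,38,0],
    [1,0,-32,38,0],
    [1,0,-32,38,0],
    [1,0,-32,38,0],
    [1,0,-32,38,0],
    [1,0,-32,38,0]
  ]
}}

```text
time_s: 1.1
position: [0.3824, 0.3203, 0.2312]
orientation: [0.206, 1.561, -0.206]
ft_force: [0.9, 0.1, -0.6]
width: -0.004
```

Run:
```python
from h import *
pose=[.5826,.0993,-.2398]
s=state();print(s['time_s'],s['position'],s['ft_force'],s['width'],R.from_rotvec(s['orientation']).as_matrix().round(3).tolist())
p=world(pose,'green');print(togo((*p[:2],.175),s).round(1))
```

```text
1.1 [0.38235482 0.32032272 0.23117039] [ 0.94128122  0.14034022 -0.59078053] -0.004032784414250441 [[-0.0, 0.26, 0.966], [-0.0, 0.966, -0.26], [-1.0, -0.0, -0.0]]
[ 56.2 -56.7 236.4]
```

Emit:
{"api": "arm_command", "payload": {
  "increments": [
    [1,0,-11,46,0],
    [1,0,-12,50,0],
    [1,0,-12,50,0],
    [1,15,-12,50,0],
    [1,20,-10,40,0],
    [1,20,0,0,0],
    [1,0,0,0,0]
  ]
}}

```text
time_s: 1.98
position: [0.5934, 0.2049, 0.1742]
orientation: [0.205, 1.565, -0.208]
ft_force: [0.0, 0.7, 0.2]
width: -0.001
```

Run:
```python
from h import *
pose=[.5826,.0993,-.2398]
s=state();print(s['time_s'],s['position'],s['ft_force'])
p=world(pose,'green');print(togo(p,s).round(1))
for n in('side','scene'):
    im=capture(n)[:,:,::-1];c=im[90:270,190:370] if n=='side' else im[130:310,240:420]
    cv2.imwrite(f'pics/{n}1.png',cv2.resize(c,(540,540),interpolation=cv2.INTER_CUBIC))
a=np.hstack([cv2.imread(f'pics/{n}1.png') for n in('side','scene')]);cv2.imwrite('pics/b1.png',cv2.resize(a,(800,400)))
```

```text
1.975 [0.59340721 0.20485935 0.1742317 ] [0.02259419 0.6963587  0.21759477]
[33.2  0.   2.7]
```

View pics/b1.png

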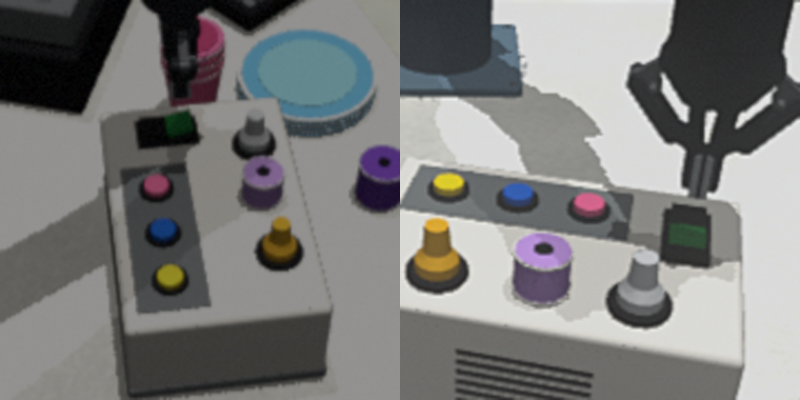

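The crop shows the closed fingertips directly above the green half (fingertip at side crop (180,92), green at (180,125)). That agrees with the fitted pose, so I press.

Emit:
{"api": "arm_command", "payload": {
  "increments": [
    [1,15,0,4,0],
    [1,13,0,0,0],
    [1,5,0,0,0],
    [1,3,0,0,0],
    [1,3,0,0,0],
    [1,0,0,0,0]
  ]
}}

```text
time_s: 2.82
position: [0.5991, 0.2043, 0.1375]
orientation: [0.207, 1.56, -0.206]
ft_force: [0.9, 0.3, 1.1]
width: -0.002
```

Emit:
{"api": "arm_command", "payload": {
  "increments": [
    [1,2,0,0,0],
    [1,0,0,0,0]
  ]
}}

```text
time_s: 3.08
position: [0.5992, 0.2045, 0.1356]
orientation: [0.207, 1.56, -0.206]
ft_force: [1.6, -1.2, 2.4]
width: -0.0
```

Emit:
{"api": "arm_command", "payload": {
  "increments": [
    [1,2,0,0,0],
    [1,0,0,0,0]
  ]
}}

```text
time_s: 3.32
position: [0.5994, 0.2045, 0.1349]
orientation: [0.207, 1.56, -0.206]
ft_force: [-1.6, -2.8, 12.9]
width: 0.0
```

Emit:
{"api": "arm_command", "payload": {
  "increments": [
    [1,1,0,0,0],
    [1,0,0,0,0],
    [1,-15,0,0,0],
    [1,-25,0,0,0],
    [1,0,0,0,0]
  ]
}}

```text
time_s: 3.95
position: [0.5996, 0.2055, 0.174]
orientation: [0.207, 1.559, -0.204]
ft_force: [0.2, -0.0, -0.8]
width: 0.002
```

Run:
```python
from h import *
pose=[.5826,.0993,-.2398]
s=state();print(s['time_s'],s['position'],s['ft_force'])
p=world(pose,'pink');print(togo((*p[:2],.15),s).round(1))
for n in('side','scene'):
    im=capture(n)[:,:,::-1];c=im[90:270,190:370] if n=='side' else im[130:310,240:420]
    cv2.imwrite(f'pics/{n}2.png',cv2.resize(c,(540,540),interpolation=cv2.INTER_CUBIC))
a=np.hstack([cv2.imread(f'pics/{n}2.png') for n in('side','scene')]);cv2.imwrite('pics/b2.png',cv2.resize(a,(800,400)))
```

```text
3.95 [0.59957143 0.20545821 0.17398598] [ 0.19686802 -0.00715445 -0.77217451]
[ 23.7 -83.1 -39.5]
```

View pics/b2.png

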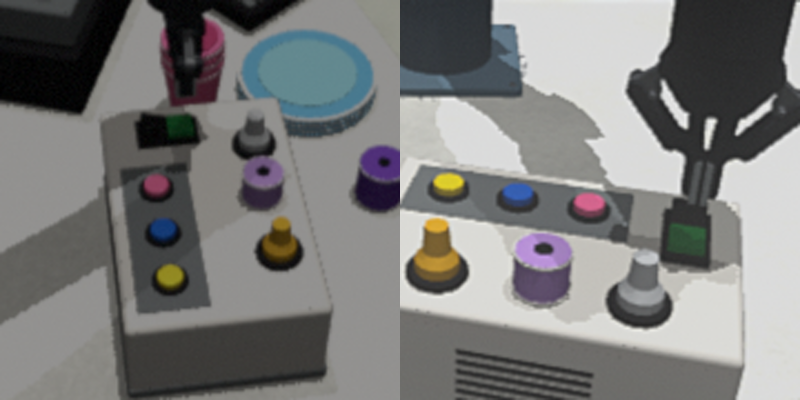

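The green half now lies level and its black near half tilts up. The pump hasn't moved. Next is the pink key.

Emit:
{"api": "arm_command", "payload": {
  "increments": [
    [1,0,-25,-12,0],
    [1,0,-38,-18,0],
    [1,0,-20,-9,0],
    [1,12,0,0,0],
    [1,12,0,0,0],
    [1,0,0,0,0]
  ]
}}

```text
time_s: 4.8
position: [0.5387, 0.1353, 0.1465]
orientation: [0.204, 1.564, -0.206]
ft_force: [-0.3, -0.2, -0.5]
width: -0.001
```

Run:
```python
from h import *
s=state();print(s['time_s'],s['position'],s['ft_force']);print(togo(world([.5826,.0993,-.2398],'pink'),s).round(1))
```

```text
4.8 [0.53874976 0.13529484 0.14647452] [-0.3012174  -0.20879127 -0.46056355]
[15.5  0.5  1.2]
```

Emit:
{"api": "arm_command", "payload": {
  "increments": [
    [1,10,0,0,0],
    [1,6,0,1,0],
    [1,4,0,0,0],
    [1,2,0,0,0],
    [1,0,0,0,0]
  ]
}}

```text
time_s: 5.42
position: [0.5406, 0.1342, 0.1263]
orientation: [0.206, 1.561, -0.206]
ft_force: [-0.6, 1.9, -0.1]
width: 0.005
```

Emit:
{"api": "arm_command", "payload": {
  "increments": [
    [1,1,0,0,0],
    [1,0,0,0,0]
  ]
}}

```text
time_s: 5.68
position: [0.5406, 0.1341, 0.1261]
orientation: [0.207, 1.561, -0.206]
ft_force: [-2.8, -0.7, 7.9]
width: 0.002
```

Emit:
{"api": "arm_command", "payload": {
  "increments": [
    [1,1,0,0,0],
    [1,0,0,0,0]
  ]
}}

```text
time_s: 5.92
position: [0.5407, 0.1342, 0.126]
orientation: [0.207, 1.56, -0.206]
ft_force: [-5.0, -0.8, 15.9]
width: -0.0
```

Emit:
{"api": "arm_command", "payload": {
  "increments": [
    [1,-15,0,0,0],
    [1,-50,0,0,0],
    [1,0,0,0,0]
  ]
}}

```text
time_s: 6.3
position: [0.5434, 0.1347, 0.1934]
orientation: [0.209, 1.554, -0.204]
ft_force: [-0.6, 1.2, 0.3]
width: -0.0
```

Run:
```python
from h import *
pose=[.5826,.0993,-.2398]
s=state();print(s['time_s'],s['position'],s['ft_force'])
p=world(pose,'gold');print(togo((*p[:2],.185),s).round(1))
for n in('side','scene'):
    im=capture(n)[:,:,::-1];c=im[90:270,190:370] if n=='side' else im[130:310,240:420]
    cv2.imwrite(f'pics/{n}3.png',cv2.resize(c,(540,540),interpolation=cv2.INTER_CUBIC))
a=np.hstack([cv2.imread(f'pics/{n}3.png') for n in('side','scene')]);cv2.imwrite('pics/b3.png',cv2.resize(a,(800,400)))
```

```text
6.3 [0.54336418 0.13473673 0.19336328] [-0.64325773  1.17045268  0.29864095]
[  8.7 -97.6 108.8]
```

View pics/b3.png

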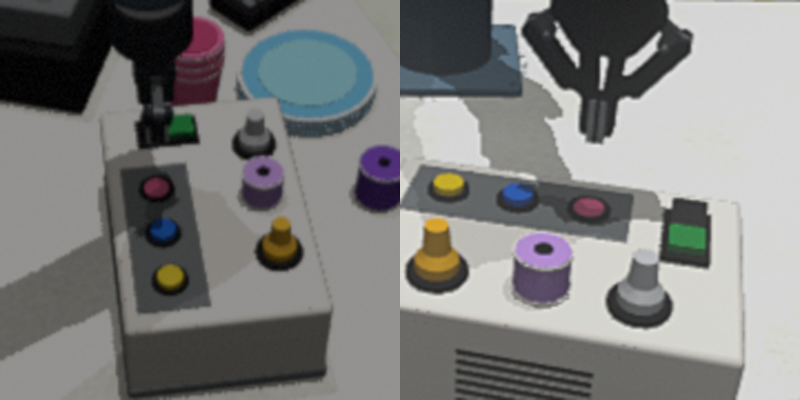

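The pink key is visibly lower, the switch is still on, and the pump and goods are unmoved. Next is the gold nozzle.

Emit:
{"api": "arm_command", "payload": {
  "increments": [
    [1,0,-18,20,0],
    [1,0,-35,39,0],
    [1,0,-35,39,0],
    [1,3,-10,11,0],
    [1,5,0,0,0],
    [1,0,0,0,0]
  ]
}}

```text
time_s: 7.15
position: [0.6188, 0.0135, 0.18]
orientation: [0.205, 1.564, -0.204]
ft_force: [0.8, 0.2, 0.7]
width: 0.003
```

Run:
```python
from h import *
s=state();print(s['time_s'],s['position'],s['ft_force']);print(togo(world([.5826,.0993,-.2398],'gold'),s).round(1))
for n in('side','scene'):
    im=capture(n)[:,:,::-1];c=im[90:270,190:370] if n=='side' else im[130:310,200:380]
    cv2.imwrite(f'pics/{n}4.png',cv2.resize(c,(540,540),interpolation=cv2.INTER_CUBIC))
a=np.hstack([cv2.imread(f'pics/{n}4.png') for n in('side','scene')]);cv2.imwrite('pics/b4.png',cv2.resize(a,(800,400)))
```

```text
7.15 [0.61877909 0.01351334 0.18000975] [0.78321417 0.15182255 0.74009536]
[14.  -0.2  4.5]
```

View pics/b4.png

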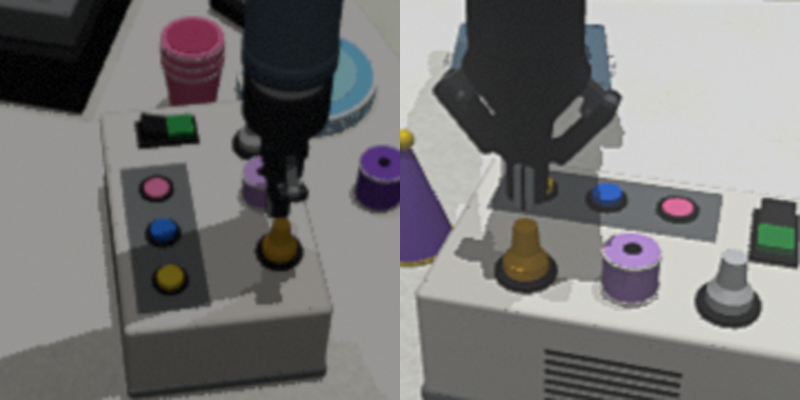

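The fingertips sit over the gold top in both crops, with the spool clear. I'll correct by 3–4 mm and press.

Emit:
{"api": "arm_command", "payload": {
  "increments": [
    [1,8,0,3,0],
    [1,6,0,0,0],
    [1,4,0,0,0],
    [1,4,0,0,0],
    [1,1,0,0,0],
    [1,0,0,0,0]
  ]
}}

```text
time_s: 8.0
position: [0.6231, 0.0108, 0.1586]
orientation: [0.207, 1.561, -0.206]
ft_force: [-2.0, 1.0, 5.3]
width: 0.0
```

Emit:
{"api": "arm_command", "payload": {
  "increments": [
    [1,1,0,0,0],
    [1,0,0,0,0]
  ]
}}

```text
time_s: 8.25
position: [0.6231, 0.0109, 0.1581]
orientation: [0.207, 1.561, -0.206]
ft_force: [-3.9, 1.7, 9.0]
width: 0.002
```

Emit:
{"api": "arm_command", "payload": {
  "increments": [
    [1,1,0,0,0],
    [1,0,0,0,0],
    [1,0,0,0,0],
    [1,0,0,0,0],
    [1,0,0,0,0]
  ]
}}

```text
time_s: 8.88
position: [0.6233, 0.0108, 0.158]
orientation: [0.207, 1.561, -0.206]
ft_force: [-7.2, 1.0, 15.0]
width: 0.002
```

Run:
```python
from h import *
s=state();print(s['time_s'],s['position'],s['ft_force'],s['qd'].round(3))
for n in('side','scene'):
    im=capture(n)[:,:,::-1];c=im[90:270,190:370] if n=='side' else im[130:310,200:380]
    cv2.imwrite(f'pics/{n}5.png',cv2.resize(c,(540,540),interpolation=cv2.INTER_CUBIC))
a=np.hstack([cv2.imread(f'pics/{n}5.png') for n in('side','scene')]);cv2.imwrite('pics/b5.png',cv2.resize(a,(800,400)))
```

```text
8.875 [0.62328513 0.01079622 0.15799688] [-7.21973495  1.03605668 14.98354318] [-0.    -0.    -0.002  0.001  0.001  0.    -0.001]
```

View pics/b5.png

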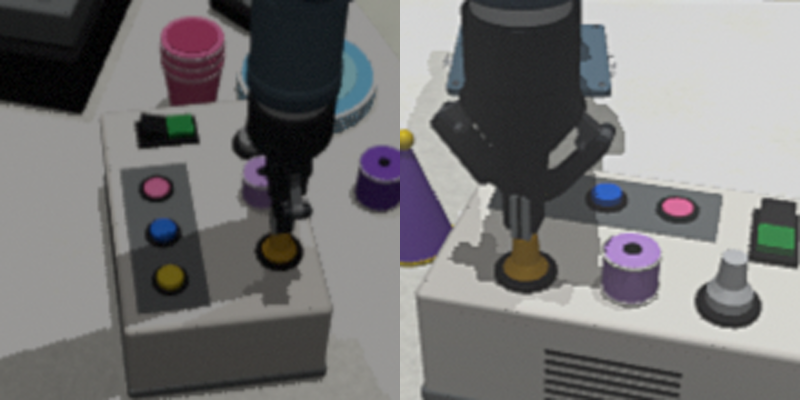

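The gold nozzle is held down at z 0.158 (its top was at 0.166) with about 15 N. The switch is on, the pink key is in, and the pump and goods are where they were, so I hand the job in.

```bash
python3 -c "from cell import *;print(job_done())"
```

```text
the job is handed in; nothing more can be done
None
```

I ran the air test in the order asked and handed it in at about 9 s with the closed fingertips still holding the gold nozzle down. `job_done()` gives no verdict, so these are my own last checks:

- **Switch:** the green end bottomed at z 0.135 m, the height expected when on. The pictures show it level and still on.
- **Pink key:** it bottomed at z 0.126 m, its full 5 mm, and stands visibly lower.
- **Gold nozzle:** it is held at z 0.158 m, its full 8 mm, with about 15 N upward and 7 N sideways on the tool. The arm was at rest.
- **Everything else:** in the last pictures the blue key looks up, and the pump, lilac spool and cups look unmoved. The fingers never went near the silver nozzle or yellow key. The arm partly hides each in one view, but they look up where visible.
- **Not checked at the end:** only part of the party hat was in the last crops and the orange spool was outside them, but the arm did not go near either.

No check failed. The largest disagreement was about 5 mm on the silver nozzle in one view, from a pixel picked by hand. The other points fitted the pump's pose to within about 2.5 mm.

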